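# Load the last dowel and pull the latched carrier

### The job

Take the one pale dowel out of the wooden stand, put it down through the empty brass eyelet of the white carrier until it stands on the carrier's floor, and let go of it while the carrier is still latched in its blue dock. Then pinch the carrier's two orange side catches together and lift the carrier straight out of the dock, upright and with the dowel still in it. Finish while holding it still by the pinched catches, about 15 cm above the bench (at least 10 cm), touching nothing else, and leave the two dark dowels and the white jar where they stand.

Things in the scene. Friction and masses are not known exactly. Their poses are not given: they have to be found in the camera images.
- dowel: pale wooden dowel, round, 18 mm diameter, 120 mm long, about 22 g, upright in one of the stand's three holes (any of them). Origin at the centre of its lower end, z along it upwards.
- dowel_waist (a point): point on the pale dowel's axis, 40 mm above its lower end; it lies 4 mm below the eyelet's mouth when the dowel stands in the carrier.
- stand: fixed wooden block 56 x 190 mm, 50 mm high, with three 20 mm holes, 40 mm deep, at y = -60, 0, +60 mm in its frame; each holds one upright dowel, its lower end 10 mm and upper end 130 mm above the bench. Origin at the centre of its underside, y along the row, z up. Room for fingers is across the row (along x).
- stained_a: bystander: dark brown dowel, 18 x 120 mm, upright in the stand; origin at the centre of its lower end. Must stay.
- stained_b: bystander: another dark brown dowel, same size and place of origin. Must stay.
- jar: bystander: closed white jar, 72 mm diameter, 85 mm high, on the bench beyond the work; origin at the centre of its underside. Must stay.
- dock: fixed blue dock, 96 (x) x 216 (y) mm, base 6 mm thick, guides 18 mm high; in the middle of both long sides, posts 40 mm high with steel lips reaching inwards to x = +-29 mm, under which the catches' teeth hook. Origin at the centre of its underside. The carrier comes out straight up.
- carrier: white carrier, 0.25 to 0.4 kg, standing on the dock's base (origin 6 mm above the bench), same heading. Floor plate 52 (x) x 190 (y) x 8 mm; central mast 20 x 40 mm, 112 mm high, with the catches at its x sides. At y = -75 mm a pale dowel is fixed in it, reaching up to 128 mm; at y = +75 mm is the empty eyelet. Origin at the centre of its underside, z up. A loaded dowel stands at z = 8 mm.
- eyelet (a point): centre of the mouth of the empty eyelet, at carrier x = 0, y = +75 mm, z = 52 mm: a round 23 mm through hole in a brass plate 44 x 44 mm and 8 mm thick (z 44 to 52 mm), open above. The hole's axis is the carrier's z; the floor plate is 44 mm below this point.
- catch_far (a joint): travel in m of the orange catch on the carrier's +x side: 0 out (latched), 0.008 fully pinched in (stop). Spring: 3.2 N at 0 to 9.6 N at 0.008. Its tooth clears the dock's lip from about 0.004; pinch it fully.
- catch_near (a joint): the same for the orange catch on the carrier's -x side, which moves towards +x when pinched.
- catch_far_pad (a point): centre of the outer face of the +x catch's orange pad (36 mm wide along y, 36 mm high), at x = +27 mm, y = 0, z = 87 mm in the carrier when latched. The two pads measure 54 mm over their outer faces; pinch them from above, closing along the carrier's x, midway between them.
- catch_near_pad (a point): centre of the outer face of the -x catch's pad, same size, x = -27 mm, z = 87 mm in the carrier when latched.
Not all that is in view belongs to the job. Of the things like the dowel, leave any that is purple; of the rest the smaller one is meant. Of the things shaped like the carrier, the white one is meant.

How it is judged:
On the way, in this order (a step that is already met when the one before it is completed fails the run):
1. the pale dowel stands through the eyelet on the carrier's floor, let go, with the carrier still latched in the dock (distance between dowel_waist and eyelet below 0.011 m and z of dowel in the frame of eyelet between -0.055 and -0.034 m and angle between the z axis of dowel and the z axis of carrier, either way round below 0.45 rad and contact force between the fingers and dowel below 0.1 N and distance of carrier from where it was at the start of the episode below 0.012 m), for 0.2 s.
2. both catches are pinched by the fingers while the carrier is still in the dock (distance between dowel_waist and eyelet below 0.011 m and z of dowel in the frame of eyelet between -0.055 and -0.034 m and angle between the z axis of dowel and the z axis of carrier, either way round below 0.45 rad and value of joint each of catch_far, catch_near above 0.004 m and contact force between the fingers and carrier above 2 N and distance of carrier from where it was at the start of the episode below 0.015 m), for 0.1 s.
At the end, for the whole second after the job is handed in: the fingers hold the carrier, both catches pinched over 4 mm, its underside over 100 mm above the bench, within 15 degrees of upright, under 30 mm/s, touching no dock, stand, jar or dark dowel; the pale dowel, not touched by the fingers, goes through the eyelet, its foot 34 to 55 mm below the mouth (distance between dowel_waist and eyelet below 0.011 m and z of dowel in the frame of eyelet between -0.055 and -0.034 m and angle between the z axis of dowel and the z axis of carrier, either way round below 0.45 rad and value of joint each of catch_far, catch_near above 0.004 m and contact force between the fingers and carrier above 2 N and contact force between carrier and dock below 0.05 N and contact force between carrier and stand below 0.05 N and contact force between carrier and jar below 0.05 N and contact force between carrier and stained_a below 0.05 N and contact force between carrier and stained_b below 0.05 N and height (world z) of carrier above 0.1 m and angle between carrier's own z axis and vertical below 0.26 rad and linear speed of carrier below 0.03 m/s and contact force between the fingers and dowel below 0.1 N); the arm keeps its last pose, push and grip.
It fails at once if a dark dowel is disturbed (moved more than 15 mm) (distance of any of stained_a, stained_b from where it was at the start of the episode above 0.015 m).
It fails at once if the jar is disturbed (moved more than 30 mm) (distance of jar from where it was at the start of the episode above 0.03 m).
It also fails if it takes over 58 s, if anything falls off the work surface, if the arm or the gripper's body presses on something with over 40 N, if the wrist force passes 120 N, or if a joint passes its speed limit or range.

### The arm

A 6-joint arm with a two-finger parallel gripper is mounted at the origin on the work surface. World frame = base frame: x ahead of the robot, y to its left, z up, the work surface at z = 0. Lengths are in m, angles in rad, forces in N, time in s.
With the tool pointing down it reaches from about 0.3 to 0.875 m from the base axis. Payload 4.2 kg.
Tool frame: the origin (TCP) lies midway between the tips of the shut fingers; the grasp point (between the pads) lies 19 mm behind it; z points along the fingers, y is the line along which they close (so a half turn about z gives the same grasp; the last joint's range is limited). The gripper opens to 85 mm and grips with 20 to 120 N. Pads are 22 mm wide; open, the fingers measure 114 mm over their backs; the gripper's body (76 mm by 85 mm) begins 54 mm behind the grasp point. The pads swing forward as they close: fully open they stand 13 mm farther back than shut.
Start: joints at [1.328, 0.32, 1.565, -0, 1.257, -0.02], TCP at [0.127, 0.561, 0.231] pointing down, gripper open.
Joint ranges: [-3.11, 3.11], [-0.84, 2.01], [0.21, 2.61], [-1.34, 4.49], [0.05, 2.63], [-2.56, 2.56]. Speed limits (rad/s): [2.57, 2.57, 3.14, 3.14, 3.14, 3.14].

### API

Orientations are given as a 3x3 rotation matrix whose columns are the frame's x, y, z axes.
In Python, from cell import env, snapshot, camera_params, search_frame, cut_out gives the robot as it stands.
- The arm moves only by the tool servo_tool, never from a script. Its argument "rows" is a list of rows, each an object of numbers: "claw": the gripper's target within -1 to 1 (shut at 1, half-way at 0, fully open at -1); "x", "y", "z": the shift along the world's x, y, z in m; "ax", "ay", "az": the turn, a rotation vector about the world's x, y, z in degrees. A call has 1 to 5 rows; each row is the pose to reach, as a shift and turn from the pose commanded when the call began; what a row does not reach only later rows make up. A row lasts 1/8 s, in which the tool goes at most 62.5 mm and 10.7 degrees, less where a joint would pass 70% of its speed; a pose out of reach is approached as far as the arm can. A call with a gripper value outside its range is refused whole. The fingers move at their own pace and stop on an object; "force" is the grip in N (left out, the last holds). Time passes only in rows, so rows that repeat a pose let the fingers close. It gives the time, the measured TCP pose, the force, the opening and the grip force at its end, in the units of the state.
- env.observe(): the state, without advancing time (a new reading comes with each control period).
- snapshot(name): name is "scene" or "top" or "wrist"; returns the picture (480x640x3 uint8, red, green, blue); there is no depth.
- camera_params(name): a dict with "intrinsics" (3x3 intrinsics, pixels), "cam_to_world" (4x4, takes a point from camera to world coordinates). Camera axes: x right, y down, z forward; pixel columns grow to the right and rows downward; lengths in m; the calibration is good to about 2 mm. A picture is of the moment at which its call begins: read the wrist's pose just before it. camera_params takes no time and is no camera call; for the wrist camera it gives the pose at the moment of the call.
- env.job_done(): hands the job in; it is judged then, once.
Trained networks look in the newest picture that a camera, given by its name, has taken for a name from the list of things; names that differ only in an ending like _2 or _b are one class to them, and where a whole thing is asked for, a point or a joint stands for the part that bears it (a point fixed in the world has none). Each returns a list of dicts, best first, with "conf" (0 to 1); they miss things now and then, are a little off and sometimes report something else, mostly with a low value. They report only what shows in the picture. A call takes as long as a camera call. They do not tell look-alikes from the thing itself.
- search_frame(camera, target): "centre" ([row, column] in pixels, amid what is visible of it).
- cut_out(camera, target): "region" (480x640 bool, what is visible of it) and "centre" ([row, column] in pixels, amid what is visible of it).
The state is a dict: "clock": time; "joint_positions": joint angles; "joint_velocities": joint speeds; "tau": joint torques, N m; "eef_pos": TCP position; "tool_rot": TCP orientation; "contact_force": force on the tool from outside, world axes, zero at the start; "wrist_torque": the same for the moment, N m; "gripper_width": opening from 0.0 (shut) to 1.0 (fully open); "finger_force": force on a finger pad.
Only numpy, scipy, OpenCV 4.12 (cv2) and the standard library are available. Lean on these libraries where they do the work, as an engineer would, in place of code of your own. Each camera call takes 0.05 s, during which the arm holds its last target. There are 200 camera calls.

## Working session

There is one attempt and no reset: what is moved stays moved. The work goes in short steps, Python scripts to look and compute and a tool call to move; the robot and the scene stay as the last step left them, time stands still between calls to the robot, and variables do not carry over. Pictures are saved under pics/ and viewed, at most 10 in all, crops included, and the job is handed in when it is done.

Besides the shell and the picture viewer there is one more tool, called after "Emit:" in YAML: its name, and indented under it one key for each argument. servo_tool: Moves the arm, as the interface text tells. Its arguments: {"type":"object","properties":{"rows":{"type":"array","items":{"type":"object","properties":{"claw":{"type":"number"},"x":{"type":"number"},"y":{"type":"number"},"z":{"type":"number"},"ax":{"type":"number"},"ay":{"type":"number"},"az":{"type":"number"}}}},"force":{"type":"number"}},"required":["rows"]}

```bash
mkdir -p pics; cat > h.py <<'E'
import numpy as np, cv2
from cell import env, snapshot, camera_params, search_frame, cut_out
def onplane(cam,px,z,P=None):
    P=P or camera_params(cam); K=np.array(P["intrinsics"]);T=np.array(P["cam_to_world"])
    d=T[:3,:3]@np.linalg.solve(K,[px[1],px[0],1.]); o=T[:3,3]
    return (o+d*(z-o[2])/d[2]).round(4)
def proj(cam,p,P=None):
    P=P or camera_params(cam); K=np.array(P["intrinsics"]);T=np.array(P["cam_to_world"])
    q=K@(T[:3,:3].T@(np.array(p)-T[:3,3])); return (q[[1,0]]/q[2]).round(1)
def save(n,im): cv2.imwrite(f"pics/{n}.png",im[:,:,::-1])
E
python3 - <<'E'
from h import *
a=snapshot("top");b=snapshot("scene");save("top0",a);save("scene0",b)
for c in("top","scene"):
    print(c,np.array(camera_params(c)["cam_to_world"]).round(3).tolist(),np.array(camera_params(c)["intrinsics"]).round(1).tolist())
for t,z in(("dowel",.13),("stained_a",.13),("stand",.05),("carrier",.05),("dock",.018),("eyelet",.058),("catch_far_pad",.093),("catch_near_pad",.093),("jar",.085)):
    for d in search_frame("top",t)[:4]: print(t,np.round(d["conf"],2),np.round(d["centre"]),onplane("top",d["centre"],z))
print(env.observe()["clock"])
E
```

```text
top [[-0.028, -0.995, 0.1, 0.573], [-1.0, 0.027, -0.009, 0.024], [0.006, -0.1, -0.995, 0.996], [0.0, 0.0, 0.0, 1.0]] [[543.7, 0.0, 310.9], [0.0, 543.7, 241.8], [0.0, 0.0, 1.0]]
scene [[-0.513, 0.549, -0.659, 1.137], [0.858, 0.326, -0.396, 0.341], [-0.003, -0.769, -0.639, 0.563], [0.0, 0.0, 0.0, 1.0]] [[472.6, 0.0, 310.7], [0.0, 472.6, 236.1], [0.0, 0.0, 1.0]]
dowel 0.95 [236. 240.] [0.6709 0.1298 0.13  ]
dowel 0.45 [290. 225.] [0.5863 0.1538 0.13  ]
dowel 0.41 [280. 284.] [0.5995 0.0607 0.13  ]
stained_a 0.79 [300. 193.] [0.5712 0.205  0.13  ]
stained_a 0.52 [314. 156.] [0.5519 0.2633 0.13  ]
stand 0.62 [298. 200.] [0.5745 0.2093 0.05  ]
stand 0.61 [274. 434.] [ 0.6056 -0.1967  0.05  ]
carrier 0.78 [288. 435.] [ 0.5811 -0.1977  0.05  ]
dock 0.66 [276. 418.] [ 0.6032 -0.1764  0.018 ]
eyelet 0.84 [160. 449.] [ 0.8048 -0.2326  0.058 ]
eyelet 0.64 [288. 434.] [ 0.5806 -0.1939  0.058 ]
catch_far_pad 0.66 [276. 433.] [ 0.6003 -0.1851  0.093 ]
catch_far_pad 0.62 [148. 464.] [ 0.8164 -0.2494  0.093 ]
catch_far_pad 0.19 [280. 414.] [ 0.5941 -0.1544  0.093 ]
catch_near_pad 0.73 [168. 442.] [ 0.7826 -0.2092  0.093 ]
catch_near_pad 0.69 [302. 440.] [ 0.5567 -0.1944  0.093 ]
catch_near_pad 0.34 [278. 434.] [ 0.5971 -0.187   0.093 ]
jar 0.58 [167. 294.] [0.7927 0.0403 0.085 ]
0.55
```

View pics/top0.png

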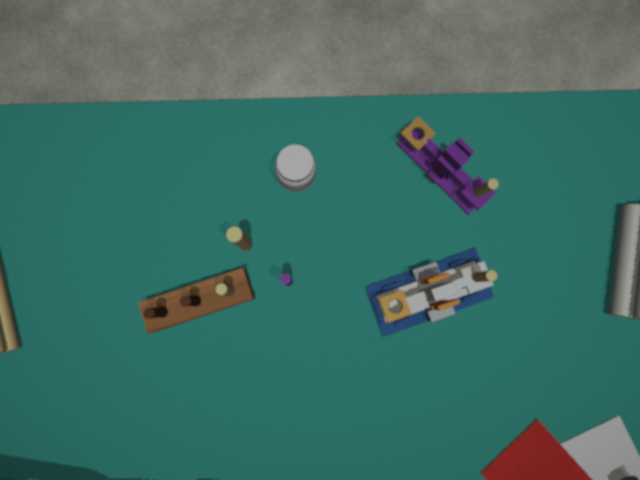

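View pics/scene0.png

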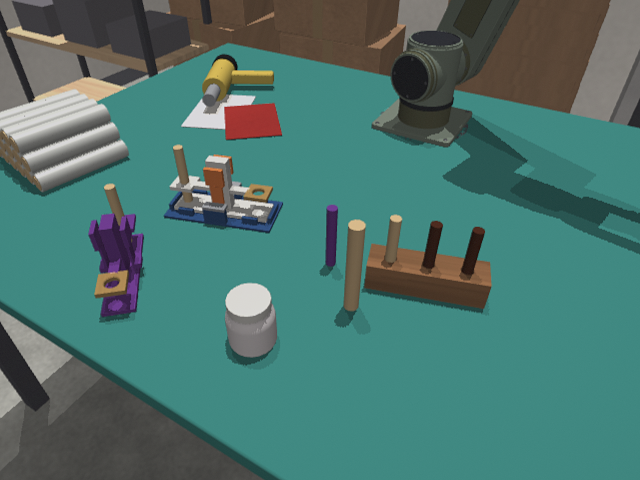

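The top view shows the pale dowel in the stand's right hole, with its top at about (row 289, col 222). The white carrier sits in the blue dock, with its eyelet at (306, 394) and its fixed dowel top at (275, 491). The loose thicker pale dowel at (235, 235), the purple dowel and the purple carrier are decoys.

```bash
python3 - <<'E'
from h import *
im=cv2.imread("pics/top0.png")
e=onplane("top",(306,394),.058);f=onplane("top",(275,491),.134)
v=(e-f)[:2];print("eyelet",e,"fixed",f,"len",np.linalg.norm(v),"yaw y-axis",np.degrees(np.arctan2(v[1],v[0])))
d=onplane("top",(289,222),.13);print("dowel",d)
for n,h in(("blue",(100,130)),("wood",(5,16))):
    hsv=cv2.cvtColor(im,cv2.COLOR_BGR2HSV);m=cv2.inRange(hsv,(h[0],90,40),(h[1],255,255))
    if n=="wood": m[:, :130]=0;m[:,256:]=0;m[:262]=0
    else: m[:, :360]=0;m[:,500:]=0;m[:245]=0;m[340:]=0
    p=cv2.findNonZero(m);z=.05 if n=="wood" else .012
    w=np.array([onplane("top",(q[0][1],q[0][0]),z)[:2] for q in p],np.float32)
    r=cv2.minAreaRect(w);print(n,r)
s=env.observe();print(s["eef_pos"],np.round(s["tool_rot"],3).tolist(),s["contact_force"])
T=np.array(camera_params("wrist")["cam_to_world"]);R=np.array(s["tool_rot"]);
print("cam in tool",(R.T@T[:3,:3]).round(3).tolist(),(R.T@(T[:3,3]-s["eef_pos"])).round(4))
E
```

```text
eyelet [ 0.5521 -0.1242  0.058 ] fixed [ 0.5983 -0.2683  0.134 ] len 0.15132498141417364 yaw y-axis 107.77640564535842
dowel [0.588  0.1587 0.13  ]
blue ((0.5756968259811401, -0.1960899531841278), (0.09447307139635086, 0.21418222784996033), 17.69959831237793)Traceback (most recent call last):
  File "<stdin>", line 11, in <module>
  File "h.py", line 4, in onplane
    P=P or camera_params(cam); K=np.array(P["intrinsics"]);T=np.array(P["cam_to_world"])
           ~~~~~~~~~~~~~^^^^^
ValueError: time passes only in moves, steps and waits
```

```bash
python3 - <<'E'
from h import *
im=cv2.imread("pics/top0.png");P=camera_params("top")
hsv=cv2.cvtColor(im,cv2.COLOR_BGR2HSV);m=cv2.inRange(hsv,(3,90,60),(18,255,255));m[:, :130]=0;m[:,256:]=0;m[:262]=0
w=np.array([onplane("top",(q[0][1],q[0][0]),.05,P)[:2] for q in cv2.findNonZero(m)],np.float32)
print(cv2.minAreaRect(w))
s=env.observe();print(s["eef_pos"],np.round(s["tool_rot"],3).tolist(),s["contact_force"])
T=np.array(camera_params("wrist")["cam_to_world"]);R=np.array(s["tool_rot"]);
print("cam in tool",(R.T@T[:3,:3]).round(3).tolist(),(R.T@(T[:3,3]-s["eef_pos"])).round(4))
E
```

```text
((0.5716686844825745, 0.21651805937290192), (0.05596918612718582, 0.19063091278076172), 16.940570831298828)
[0.12704339 0.560783   0.23132947] [[-0.975, 0.221, 0.0], [0.221, 0.975, 0.0], [-0.0, 0.0, -1.0]] [ 0.97129145 -0.87683108 -0.47455404]
cam in tool [[-0.0, -0.953, -0.302], [1.0, -0.0, -0.001], [0.001, -0.302, 0.953]] [ 0.0769  0.0003 -0.1422]
```

Emit:
servo_tool:
  rows:
    - {"x": 0.045, "y": -0.04, "az": -6, "claw": -1}
    - {"x": 0.09, "y": -0.08, "az": -12, "claw": -1}
    - {"x": 0.135, "y": -0.12, "az": -18, "claw": -1}
    - {"x": 0.18, "y": -0.16, "az": -24, "claw": -1}
    - {"x": 0.225, "y": -0.2, "az": -30, "claw": -1}

```text
invalid input
```

Emit:
servo_tool:
  rows:
    - {"x": 0.05, "y": -0.042, "az": -6, "claw": -1}
    - {"x": 0.1, "y": -0.084, "az": -12, "claw": -1}
    - {"x": 0.145, "y": -0.125, "az": -18, "claw": -1}
    - {"x": 0.19, "y": -0.165, "az": -24, "claw": -1}
    - {"x": 0.237, "y": -0.202, "z": -0.03, "az": -30.2, "claw": -1}

```text
invalid input
```

Emit:
servo_tool:
  rows:
    - {"claw": -1}
    - {"claw": -1}
    - {"claw": -1}

```text
invalid input
```

```bash
python3 - <<'E'
from h import *
s=env.observe();P=camera_params("wrist");im=snapshot("wrist");save("w1",im)
print(s["clock"],s["eef_pos"],np.round(s["tool_rot"],3).tolist(),s["contact_force"])
for d in search_frame("wrist","dowel"): print(np.round(d["conf"],2),np.round(d["centre"]),onplane("wrist",d["centre"],.13,P))
print(proj("wrist",[.5887,.159,.13],P))
E
```

```text
0.55 [0.12704339 0.560783   0.23132947] [[-0.975, 0.221, 0.0], [0.221, 0.975, 0.0], [-0.0, 0.0, -1.0]] [ 0.97129145 -0.87683108 -0.47455404]
[758.5  28.9]
```

View pics/w1.png

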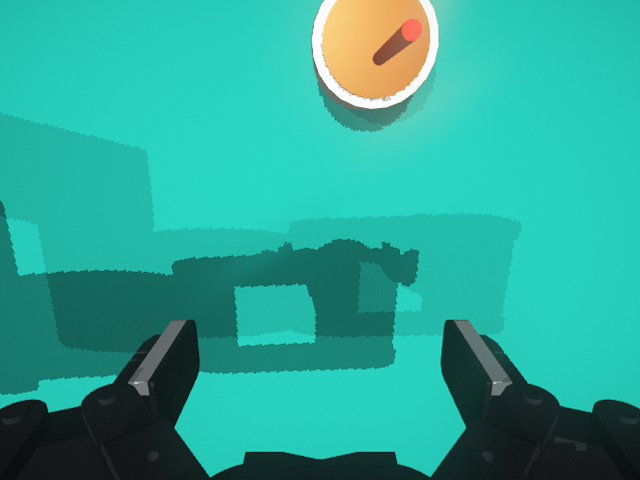

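The moves were refused, so the arm is still at its start pose. The wrist picture shows the fingers at the bottom and an unrelated pot at about (row 45, col 375). I'll retry with every field filled in.

Emit:
servo_tool:
  rows:
    - {"x": 0.045, "y": -0.04, "z": 0, "ax": 0, "ay": 0, "az": -6, "claw": -1}
  force: 40

```text
clock: 0.78
eef_pos: [0.171, 0.5224, 0.231]
tool_rot: [[-0.948, 0.32, -0.0], [0.32, 0.948, 0.002], [0.001, 0.001, -1.0]]
contact_force: [0.5, -0.4, -0.4]
gripper_width: 0.999
finger_force: 0.0
```

Emit:
servo_tool:
  rows:
    - {"x": 0.042, "y": -0.036, "z": 0, "ax": 0, "ay": 0, "az": -6, "claw": -1}
    - {"x": 0.084, "y": -0.072, "z": 0, "ax": 0, "ay": 0, "az": -12, "claw": -1}
    - {"x": 0.126, "y": -0.108, "z": 0, "ax": 0, "ay": 0, "az": -18, "claw": -1}
    - {"x": 0.168, "y": -0.144, "z": 0, "ax": 0, "ay": 0, "az": -24, "claw": -1}
    - {"x": 0.21, "y": -0.18, "z": 0, "ax": 0, "ay": 0, "az": -30, "claw": -1}

```text
clock: 1.4
eef_pos: [0.3833, 0.3396, 0.2316]
tool_rot: [[-0.657, 0.754, 0.001], [0.754, 0.657, 0.001], [0.0, 0.001, -1.0]]
contact_force: [-0.3, 0.2, 0.5]
gripper_width: 1.001
finger_force: 0.0
```

Emit:
servo_tool:
  rows:
    - {"x": 0.042, "y": -0.036, "z": 0, "ax": 0, "ay": 0, "az": -6, "claw": -1}
    - {"x": 0.084, "y": -0.072, "z": 0, "ax": 0, "ay": 0, "az": -12, "claw": -1}
    - {"x": 0.126, "y": -0.108, "z": 0, "ax": 0, "ay": 0, "az": -18, "claw": -1}
    - {"x": 0.168, "y": -0.144, "z": 0, "ax": 0, "ay": 0, "az": -22, "claw": -1}
    - {"x": 0.207, "y": -0.182, "z": -0.03, "ax": 0, "ay": 0, "az": -24.2, "claw": -1}

```text
clock: 2.02
eef_pos: [0.5922, 0.1579, 0.2035]
tool_rot: [[-0.291, 0.957, 0.007], [0.957, 0.291, 0.002], [-0.0, 0.007, -1.0]]
contact_force: [0.1, 0.6, -0.2]
gripper_width: 1.001
finger_force: 0.0
```

Emit:
servo_tool:
  rows:
    - {"x": 0, "y": 0, "z": 0, "ax": 0, "ay": 0, "az": 0, "claw": -1}
    - {"x": 0, "y": 0, "z": 0, "ax": 0, "ay": 0, "az": 0, "claw": -1}
    - {"x": 0, "y": 0, "z": 0, "ax": 0, "ay": 0, "az": 0, "claw": -1}

```text
clock: 2.4
eef_pos: [0.5886, 0.1599, 0.2023]
tool_rot: [[-0.294, 0.956, 0.001], [0.956, 0.294, 0.001], [0.0, 0.001, -1.0]]
contact_force: [0.1, -0.2, 0.7]
gripper_width: 1.002
finger_force: 0.0
```

```bash
python3 - <<'E'
from h import *
s=env.observe();P=camera_params("wrist");im=snapshot("wrist");save("w2",im)
print(s["clock"],s["eef_pos"],np.round(s["tool_rot"],3).tolist(),s["contact_force"])
for d in search_frame("wrist","dowel"): print(np.round(d["conf"],2),np.round(d["centre"]),onplane("wrist",d["centre"],.13,P))
print(proj("wrist",[.5887,.159,.13],P))
E
```

```text
2.4 [0.58862695 0.15989331 0.20229179] [[-0.294, 0.956, 0.001], [0.956, 0.294, 0.001], [0.0, 0.001, -1.0]] [ 0.08887603 -0.22844295  0.66901358]
0.76 [364. 296.] [0.5953 0.0929 0.13  ]
0.69 [244. 318.] [0.5855 0.1681 0.13  ]
0.55 [302. 420.] [0.6501 0.1525 0.13  ]
[260.7 318.3]
```

View pics/w2.png

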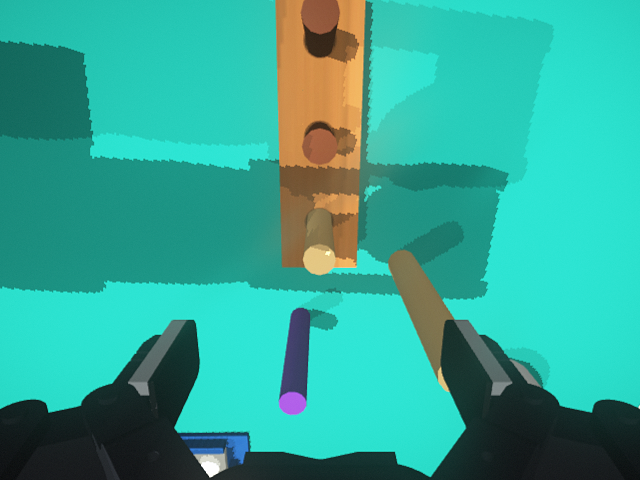

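The pale dowel's top is at about (260, 319), where the top-camera estimate predicted it. The thick decoy on the right could be close to the gripper body, so I'll check its position and height.

```bash
python3 - <<'E'
from h import *
from scipy.optimize import least_squares
Pt=camera_params("top");Ps=camera_params("scene");Pw=camera_params("wrist")
f=lambda p:np.r_[proj("top",p,Pt)-[234,234],proj("scene",p,Ps)-[227,356],proj("wrist",p,Pw)-[376,443]]
r=least_squares(f,[.66,.13,.15]);print("tall top",r.x,r.fun)
print("base wrist",onplane("wrist",(258,400),0,Pw),"base scene",onplane("scene",(306,352),0,Ps))
v=r.x[:2]-[.5887,.159];a=np.radians(17);print("along",v@[np.cos(a),np.sin(a)],"perp",v@[-np.sin(a),np.cos(a)])
for z in(.126,.13):print(onplane("wrist",(260,319),z,Pw))
E
```

```text
tall top [0.66 0.13 0.15] [  8.1   3.9  -0.7   1.1 -16.5 -12.9]
base wrist [0.6696 0.1369 0.    ] base scene [0.672 0.137 0.   ]
along 0.05970574966320509 perp -0.04857894046965917
[0.5894 0.1581 0.126 ]
[0.589  0.1595 0.13  ]
```

The decoy's base is about 72 mm away along the closing direction, so the fingers and body clear it. I'll descend and grip.

Emit:
servo_tool:
  rows:
    - {"x": 0, "y": -0.0005, "z": -0.03, "ax": 0, "ay": 0, "az": 0, "claw": -1}
    - {"x": 0, "y": -0.0005, "z": -0.06, "ax": 0, "ay": 0, "az": 0, "claw": -1}
    - {"x": 0, "y": -0.0005, "z": -0.085, "ax": 0, "ay": 0, "az": 0, "claw": -1}
    - {"x": 0, "y": -0.0005, "z": -0.109, "ax": 0, "ay": 0, "az": 0, "claw": -1}
    - {"x": 0, "y": -0.0005, "z": -0.109, "ax": 0, "ay": 0, "az": 0, "claw": 0}
  force: 40

```text
clock: 3.12
eef_pos: [0.5875, 0.1587, 0.0912]
tool_rot: [[-0.294, 0.956, -0.003], [0.956, 0.294, -0.001], [0.0, -0.003, -1.0]]
contact_force: [0.2, 0.5, 0.9]
gripper_width: 0.823
finger_force: 0.0
```

Emit:
servo_tool:
  rows:
    - {"x": 0, "y": 0, "z": 0, "ax": 0, "ay": 0, "az": 0, "claw": 1}
    - {"x": 0, "y": 0, "z": 0, "ax": 0, "ay": 0, "az": 0, "claw": 1}
    - {"x": 0, "y": 0, "z": 0, "ax": 0, "ay": 0, "az": 0, "claw": 1}
    - {"x": 0, "y": 0, "z": 0, "ax": 0, "ay": 0, "az": 0, "claw": 1}
    - {"x": 0, "y": 0, "z": 0, "ax": 0, "ay": 0, "az": 0, "claw": 1}

```text
clock: 3.75
eef_pos: [0.5895, 0.1584, 0.0936]
tool_rot: [[-0.293, 0.956, 0.002], [0.956, 0.293, 0.001], [-0.0, 0.002, -1.0]]
contact_force: [-1.5, 0.3, 5.7]
gripper_width: 0.2
finger_force: 38.9
```

Gripped at about 17 mm opening. Next I'll lift clear and carry it above the eyelet.

Emit:
servo_tool:
  rows:
    - {"x": 0, "y": 0, "z": 0.02, "ax": 0, "ay": 0, "az": 0, "claw": 1}
    - {"x": 0, "y": 0, "z": 0.045, "ax": 0, "ay": 0, "az": 0, "claw": 1}
    - {"x": 0, "y": 0, "z": 0.08, "ax": 0, "ay": 0, "az": 0, "claw": 1}
    - {"x": 0, "y": 0, "z": 0.12, "ax": 0, "ay": 0, "az": 0, "claw": 1}
    - {"x": 0, "y": 0, "z": 0.155, "ax": 0, "ay": 0, "az": 0, "claw": 1}

```text
clock: 4.38
eef_pos: [0.5891, 0.1582, 0.2487]
tool_rot: [[-0.293, 0.956, 0.001], [0.956, 0.293, 0.0], [-0.0, 0.001, -1.0]]
contact_force: [0.4, -0.0, -1.1]
gripper_width: 0.199
finger_force: 39.2
```

Emit:
servo_tool:
  rows:
    - {"x": -0.006, "y": -0.04, "z": 0, "ax": 0, "ay": 0, "az": 0.2, "claw": 1}
    - {"x": -0.012, "y": -0.09, "z": 0, "ax": 0, "ay": 0, "az": 0.4, "claw": 1}
    - {"x": -0.018, "y": -0.14, "z": 0, "ax": 0, "ay": 0, "az": 0.6, "claw": 1}
    - {"x": -0.024, "y": -0.19, "z": 0, "ax": 0, "ay": 0, "az": 0.7, "claw": 1}
    - {"x": -0.036, "y": -0.235, "z": 0, "ax": 0, "ay": 0, "az": 0.7, "claw": 1}

```text
clock: 5.0
eef_pos: [0.5528, -0.0785, 0.2471]
tool_rot: [[-0.304, 0.953, 0.0], [0.953, 0.304, -0.0], [-0.0, 0.0, -1.0]]
contact_force: [-0.3, -0.9, 0.5]
gripper_width: 0.199
finger_force: 39.3
```

Emit:
servo_tool:
  rows:
    - {"x": 0, "y": -0.03, "z": -0.02, "ax": 0, "ay": 0, "az": 0, "claw": 1}
    - {"x": 0, "y": -0.048, "z": -0.05, "ax": 0, "ay": 0, "az": 0, "claw": 1}
    - {"x": 0, "y": -0.048, "z": -0.07, "ax": 0, "ay": 0, "az": 0, "claw": 1}
    - {"x": 0, "y": -0.048, "z": -0.07, "ax": 0, "ay": 0, "az": 0, "claw": 1}
    - {"x": 0, "y": -0.048, "z": -0.07, "ax": 0, "ay": 0, "az": 0, "claw": 1}

```text
clock: 5.62
eef_pos: [0.5536, -0.1246, 0.1782]
tool_rot: [[-0.305, 0.952, 0.001], [0.952, 0.305, -0.0], [-0.001, 0.001, -1.0]]
contact_force: [-0.4, 0.1, 0.2]
gripper_width: 0.197
finger_force: 39.3
```

```bash
python3 - <<'E'
from h import *
s=env.observe();P=camera_params("wrist");im=snapshot("wrist");save("w3",im);save("t3",snapshot("top"));save("s3",snapshot("scene"))
print(s["clock"],s["eef_pos"],np.round(s["tool_rot"],3).tolist(),s["contact_force"],s["gripper_width"])
for d in search_frame("wrist","eyelet"): print(np.round(d["conf"],2),np.round(d["centre"]),onplane("wrist",d["centre"],.058,P))
f=np.array(s["eef_pos"])-[0,0,.0836]
for c in("wrist","top","scene"): print(c,"foot",proj(c,f),"eyelet",proj(c,[.5527,-.1245,.058]))
E
```

```text
5.625 [ 0.55361041 -0.12463211  0.17815491] [[-0.305, 0.952, 0.001], [0.952, 0.305, -0.0], [-0.001, 0.001, -1.0]] [-0.39095767  0.08647565  0.21604167] 0.19748913421367223
0.81 [257. 303.] [ 0.5482 -0.143   0.058 ]
0.69 [402. 595.] [ 0.7894 -0.1867  0.058 ]
wrist foot [252.3 318.7] eyelet [233.5 317.5]
top foot [305.5 397.7] eyelet [305.6 394.1]
scene foot [174.8 257. ] eyelet [191.1 258.8]
```

View pics/w3.png

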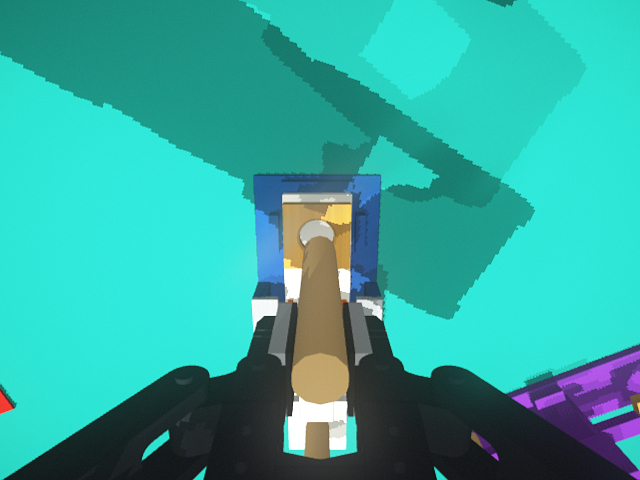

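The wrist view shows the held dowel above the brass plate. The eyelet hole spans columns 299–334 with its upper rim near row 218. The dowel foot is centred near column 319. I'll zoom in on it.

```bash
python3 - <<'E'
from h import *
im=cv2.imread("pics/w3.png")[180:310,230:400];cv2.imwrite("pics/c3.png",cv2.resize(im,None,fx=4.5,fy=4.5,interpolation=cv2.INTER_CUBIC))
P=camera_params("wrist");print(np.array(P["intrinsics"])[0,0])
a=np.radians(17.7);ex=np.array([np.cos(a),np.sin(a),0]);ey=np.array([-np.sin(a),np.cos(a),0]);c=np.array([.5527,-.1245,.058])
for n,o in(("hole+x",.0115*ex),("hole-x",-.0115*ex),("hole+y",.0115*ey),("pl+x+y",.022*(ex+ey)),("pl-x+y",.022*(ey-ex)),("pl-x-y",.022*(-ey-ex))):print(n,proj("wrist",c+o,P))
f=np.array(env.observe()["eef_pos"])-[0,0,.0836]
for n,o in(("foot+x",.009*ex),("-x",-.009*ex),("+y",.009*ey)):print(n,proj("wrist",f+o,P))
E
```

```text
420.1544352485209
hole+x [233.5 335.1]
hole-x [233.5 299.8]
hole+y [216.3 317.5]
pl+x+y [200.3 352.1]
pl-x+y [200.2 282.8]
pl-x-y [265.1 284.5]
foot+x [252.3 334.5]
-x [252.3 302.8]
+y [237.1 318.6]
```

View pics/c3.png

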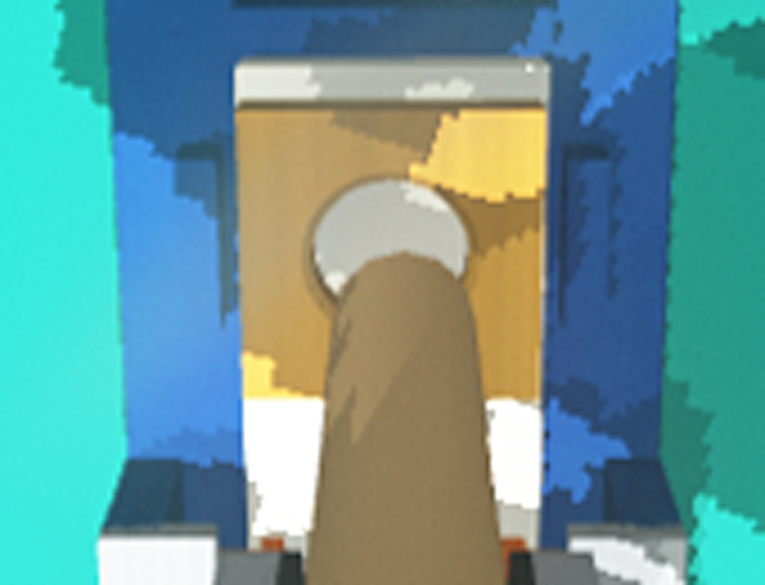

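The hole centre is at about (236.5, 317) and the foot centre at (251, 320). The dowel needs a small shift of about −1.1 mm in x and −2.9 mm in y. I'll lower it to just above the mouth and look again.

Emit:
servo_tool:
  rows:
    - {"x": -0.0011, "y": -0.0029, "z": -0.01, "ax": 0, "ay": 0, "az": 0, "claw": 1}
    - {"x": -0.0011, "y": -0.0029, "z": -0.02, "ax": 0, "ay": 0, "az": 0, "claw": 1}
    - {"x": -0.0011, "y": -0.0029, "z": -0.031, "ax": 0, "ay": 0, "az": 0, "claw": 1}
    - {"x": -0.0011, "y": -0.0029, "z": -0.031, "ax": 0, "ay": 0, "az": 0, "claw": 1}
    - {"x": -0.0011, "y": -0.0029, "z": -0.031, "ax": 0, "ay": 0, "az": 0, "claw": 1}

```text
clock: 6.45
eef_pos: [0.5521, -0.1276, 0.1463]
tool_rot: [[-0.305, 0.952, 0.0], [0.952, 0.305, 0.0], [-0.0, 0.0, -1.0]]
contact_force: [0.8, -0.5, -0.7]
gripper_width: 0.197
finger_force: 39.3
```

```bash
python3 - <<'E'
from h import *
s=env.observe();P=camera_params("wrist");im=snapshot("wrist")[:,:,::-1];sc=snapshot("scene")[:,:,::-1]
print(s["eef_pos"],s["contact_force"])
A=cv2.resize(im[190:320,240:400],(640,520),interpolation=cv2.INTER_CUBIC)
cv2.imwrite("pics/c4.png",A)
a=np.radians(17.7);ex=np.array([np.cos(a),np.sin(a),0]);ey=np.array([-np.sin(a),np.cos(a),0]);c=np.array([.5530,-.1266,.058])
f=np.array(s["eef_pos"])-[0,0,.0836]
for n,p in(("hole",c),("hole+y",c+.0115*ey),("hole+x",c+.0115*ex),("foot",f),("foot+y",f+.009*ey),("foot+x",f+.009*ex)):print(n,proj("wrist",p,P), (proj("wrist",p,P)-[190,240])*4)
E
```

```text
[ 0.55209995 -0.12760003  0.14631623] [ 0.77210482 -0.4938751  -0.65415509]
hole [248.6 320.9] [234.4 323.6]
hole+y [229.5 320.9] [158.  323.6]
hole+x [248.6 340.8] [234.4 403.2]
foot [252.4 318.9] [249.6 315.6]
foot+y [237.2 318.9] [188.8 315.6]
foot+x [252.4 334.7] [249.6 378.8]
```

View pics/c4.png

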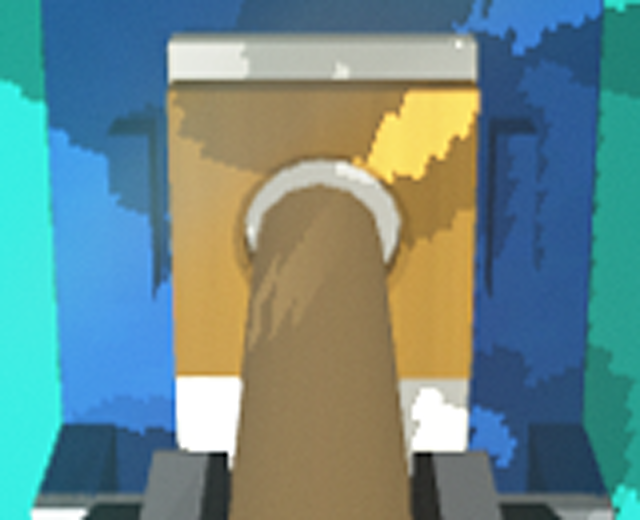

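The foot (apex at row 184, centred near col 320) sits concentrically within the hole (cols 244–402). I'll lower it.

Emit:
servo_tool:
  rows:
    - {"x": 0.0004, "y": 0.0001, "z": -0.004, "ax": 0, "ay": 0, "az": 0, "claw": 1}
    - {"x": 0.0004, "y": 0.0001, "z": -0.007, "ax": 0, "ay": 0, "az": 0, "claw": 1}
    - {"x": 0.0004, "y": 0.0001, "z": -0.01, "ax": 0, "ay": 0, "az": 0, "claw": 1}
    - {"x": 0.0004, "y": 0.0001, "z": -0.013, "ax": 0, "ay": 0, "az": 0, "claw": 1}

```text
clock: 7.05
eef_pos: [0.5523, -0.1275, 0.1331]
tool_rot: [[-0.305, 0.952, -0.0], [0.952, 0.305, 0.0], [0.0, -0.0, -1.0]]
contact_force: [-0.3, 0.7, -0.5]
gripper_width: 0.197
finger_force: 39.3
```

It's in, with no contact force (foot about 9 mm below the mouth).

Emit:
servo_tool:
  rows:
    - {"x": 0, "y": 0, "z": -0.008, "ax": 0, "ay": 0, "az": 0, "claw": 1}
    - {"x": 0, "y": 0, "z": -0.016, "ax": 0, "ay": 0, "az": 0, "claw": 1}
    - {"x": 0, "y": 0, "z": -0.024, "ax": 0, "ay": 0, "az": 0, "claw": 1}
    - {"x": 0, "y": 0, "z": -0.03, "ax": 0, "ay": 0, "az": 0, "claw": 1}
    - {"x": 0, "y": 0, "z": -0.033, "ax": 0, "ay": 0, "az": 0, "claw": 1}

```text
clock: 7.68
eef_pos: [0.5522, -0.1274, 0.0998]
tool_rot: [[-0.305, 0.952, -0.001], [0.952, 0.305, 0.0], [0.0, -0.0, -1.0]]
contact_force: [-0.3, -0.1, -0.6]
gripper_width: 0.196
finger_force: 39.3
```

Emit:
servo_tool:
  rows:
    - {"x": 0, "y": 0, "z": 0, "ax": 0, "ay": 0, "az": 0, "claw": 1}

```text
clock: 7.8
eef_pos: [0.5523, -0.1275, 0.1002]
tool_rot: [[-0.305, 0.952, -0.0], [0.952, 0.305, 0.0], [0.0, -0.0, -1.0]]
contact_force: [0.1, -0.3, 0.0]
gripper_width: 0.196
finger_force: 39.3
```

Emit:
servo_tool:
  rows:
    - {"x": 0, "y": 0, "z": -0.0015, "ax": 0, "ay": 0, "az": 0, "claw": 0.4}
    - {"x": 0, "y": 0, "z": -0.0015, "ax": 0, "ay": 0, "az": 0, "claw": -0.2}
    - {"x": 0, "y": 0, "z": -0.0015, "ax": 0, "ay": 0, "az": 0, "claw": -1}
    - {"x": 0, "y": 0, "z": -0.0015, "ax": 0, "ay": 0, "az": 0, "claw": -1}
    - {"x": 0, "y": 0, "z": -0.0015, "ax": 0, "ay": 0, "az": 0, "claw": -1}

```text
clock: 8.43
eef_pos: [0.5524, -0.1275, 0.0989]
tool_rot: [[-0.305, 0.952, 0.0], [0.952, 0.305, -0.0], [-0.0, 0.0, -1.0]]
contact_force: [-0.6, -0.4, -0.6]
gripper_width: 0.998
finger_force: 0.0
```

Emit:
servo_tool:
  rows:
    - {"x": 0, "y": 0, "z": 0.02, "ax": 0, "ay": 0, "az": 0, "claw": -1}
    - {"x": 0, "y": 0, "z": 0.05, "ax": 0, "ay": 0, "az": 0, "claw": -1}
    - {"x": 0, "y": 0, "z": 0.085, "ax": 0, "ay": 0, "az": 0, "claw": -1}
    - {"x": 0, "y": 0, "z": 0.1, "ax": 0, "ay": 0, "az": 0, "claw": -1}

```text
clock: 8.93
eef_pos: [0.5532, -0.1277, 0.2008]
tool_rot: [[-0.305, 0.952, 0.003], [0.952, 0.305, -0.001], [-0.002, 0.003, -1.0]]
contact_force: [0.2, -0.7, 0.0]
gripper_width: 0.997
finger_force: 0.0
```

Emit:
servo_tool:
  rows:
    - {"x": 0.0115, "y": -0.036, "z": 0, "ax": 0, "ay": 0, "az": 0, "claw": -1}
    - {"x": 0.023, "y": -0.071, "z": 0, "ax": 0, "ay": 0, "az": 0, "claw": -1}
    - {"x": 0.023, "y": -0.071, "z": 0, "ax": 0, "ay": 0, "az": 0, "claw": -1}
    - {"x": 0.023, "y": -0.071, "z": 0, "ax": 0, "ay": 0, "az": 0, "claw": -1}

```text
clock: 9.43
eef_pos: [0.5747, -0.198, 0.198]
tool_rot: [[-0.304, 0.953, -0.002], [0.953, 0.304, 0.001], [0.002, -0.001, -1.0]]
contact_force: [-0.9, 0.7, 0.3]
gripper_width: 0.997
finger_force: 0.0
```

```bash
python3 - <<'E'
from h import *
s=env.observe();P=camera_params("wrist");im=snapshot("wrist");save("w5",im)
print(s["clock"],s["eef_pos"],np.round(s["tool_rot"],3).tolist(),s["contact_force"])
a=np.radians(17.7);ex=np.array([np.cos(a),np.sin(a),0]);ey=np.array([-np.sin(a),np.cos(a),0]);c=np.array([.5530,-.1266,0])-.075*ey
print("carrier",c)
for n,p in(("dowel top",c+.075*ey+[0,0,.134]),("mast top",c+[0,0,.118]),("pad+ top",c+.027*ex+[0,0,.111]),("pad- top",c-.027*ex+[0,0,.111]),("fixed",c-.075*ey+[0,0,.134])):print(n,proj("wrist",p,P))
E
```

```text
9.425 [ 0.57471363 -0.19797778  0.19797506] [[-0.304, 0.953, -0.002], [0.953, 0.304, 0.001], [0.002, -0.001, -1.0]] [-0.91644573  0.68263648  0.25114106]
carrier [ 0.57580248 -0.19804961  0.        ]
dowel top [116. 321.]
mast top [255.5 320.9]
pad+ top [251.5 367.8]
pad- top [251.4 274. ]
fixed [387.2 320.8]
```

View pics/w5.png

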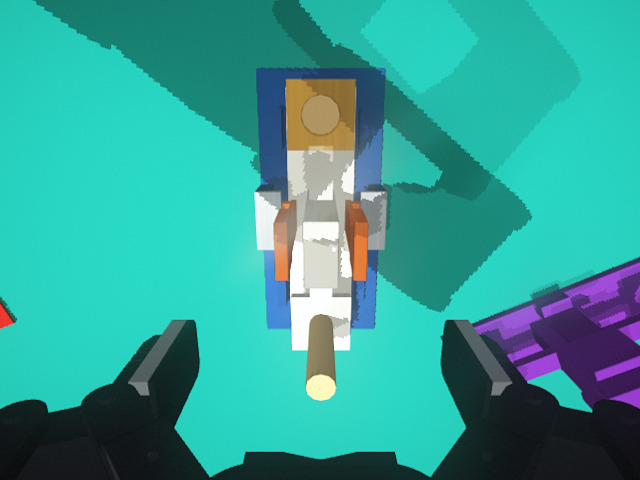

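The dowel stands in the eyelet (top at (115, 320)). The orange pads at columns 274 and 368 match the model, with the hand centred over the mast. I'll descend and pinch.

Emit:
servo_tool:
  rows:
    - {"x": 0.0006, "y": 0.0002, "z": -0.03, "ax": 0, "ay": 0, "az": 0, "claw": -1}
    - {"x": 0.0006, "y": 0.0002, "z": -0.06, "ax": 0, "ay": 0, "az": 0, "claw": -1}
    - {"x": 0.0006, "y": 0.0002, "z": -0.09, "ax": 0, "ay": 0, "az": 0, "claw": -1}
    - {"x": 0.0006, "y": 0.0002, "z": -0.115, "ax": 0, "ay": 0, "az": 0, "claw": -1}
    - {"x": 0.0006, "y": 0.0002, "z": -0.126, "ax": 0, "ay": 0, "az": 0, "claw": -1}

```text
clock: 10.1
eef_pos: [0.5749, -0.197, 0.0715]
tool_rot: [[-0.306, 0.952, -0.003], [0.952, 0.306, 0.001], [0.002, -0.002, -1.0]]
contact_force: [0.2, 0.2, -0.3]
gripper_width: 0.999
finger_force: 0.0
```

Emit:
servo_tool:
  rows:
    - {"x": 0, "y": 0, "z": 0, "ax": 0, "ay": 0, "az": 0, "claw": -0.2}
    - {"x": 0, "y": 0, "z": 0, "ax": 0, "ay": 0, "az": 0, "claw": 0.2}
    - {"x": 0, "y": 0, "z": 0, "ax": 0, "ay": 0, "az": 0, "claw": 1}
    - {"x": 0, "y": 0, "z": 0, "ax": 0, "ay": 0, "az": 0, "claw": 1}
    - {"x": 0, "y": 0, "z": 0, "ax": 0, "ay": 0, "az": 0, "claw": 1}
  force: 50

```text
clock: 10.72
eef_pos: [0.5758, -0.1988, 0.0763]
tool_rot: [[-0.305, 0.952, 0.001], [0.952, 0.305, -0.001], [-0.002, 0.001, -1.0]]
contact_force: [-5.7, 0.8, 13.1]
gripper_width: 0.384
finger_force: 50.9
```

Emit:
servo_tool:
  rows:
    - {"x": 0, "y": 0, "z": 0, "ax": 0, "ay": 0, "az": 0, "claw": 1}
    - {"x": 0, "y": 0, "z": 0, "ax": 0, "ay": 0, "az": 0, "claw": 1}
    - {"x": 0, "y": 0, "z": 0, "ax": 0, "ay": 0, "az": 0, "claw": 1}

```text
clock: 11.1
eef_pos: [0.5758, -0.1988, 0.0763]
tool_rot: [[-0.305, 0.952, 0.001], [0.952, 0.305, -0.001], [-0.002, 0.001, -1.0]]
contact_force: [-6.0, -0.7, 12.9]
gripper_width: 0.384
finger_force: 50.9
```

Emit:
servo_tool:
  rows:
    - {"x": 0, "y": 0, "z": 0.004, "ax": 0, "ay": 0, "az": 0, "claw": 1}
    - {"x": 0, "y": 0, "z": 0.01, "ax": 0, "ay": 0, "az": 0, "claw": 1}
    - {"x": 0, "y": 0, "z": 0.018, "ax": 0, "ay": 0, "az": 0, "claw": 1}
    - {"x": 0, "y": 0, "z": 0.026, "ax": 0, "ay": 0, "az": 0, "claw": 1}

```text
clock: 11.6
eef_pos: [0.576, -0.1983, 0.0992]
tool_rot: [[-0.305, 0.952, 0.0], [0.952, 0.305, 0.0], [0.0, 0.0, -1.0]]
contact_force: [-0.2, -0.6, -4.0]
gripper_width: 0.384
finger_force: 50.4
```

The carrier is free: its weight of about 4 N is on the wrist. I'll lift to about 15 cm.

Emit:
servo_tool:
  rows:
    - {"x": 0, "y": 0, "z": 0.015, "ax": 0, "ay": 0, "az": 0, "claw": 1}
    - {"x": 0, "y": 0, "z": 0.035, "ax": 0, "ay": 0, "az": 0, "claw": 1}
    - {"x": 0, "y": 0, "z": 0.06, "ax": 0, "ay": 0, "az": 0, "claw": 1}
    - {"x": 0, "y": 0, "z": 0.085, "ax": 0, "ay": 0, "az": 0, "claw": 1}
    - {"x": 0, "y": 0, "z": 0.105, "ax": 0, "ay": 0, "az": 0, "claw": 1}

```text
clock: 12.22
eef_pos: [0.5762, -0.1984, 0.2059]
tool_rot: [[-0.305, 0.952, 0.002], [0.952, 0.305, -0.001], [-0.001, 0.002, -1.0]]
contact_force: [-0.7, 0.5, -2.8]
gripper_width: 0.382
finger_force: 50.4
```

Emit:
servo_tool:
  rows:
    - {"x": 0, "y": 0, "z": 0.012, "ax": 0, "ay": 0, "az": 0, "claw": 1}
    - {"x": 0, "y": 0, "z": 0.018, "ax": 0, "ay": 0, "az": 0, "claw": 1}
    - {"x": 0, "y": 0, "z": 0.018, "ax": 0, "ay": 0, "az": 0, "claw": 1}
    - {"x": 0, "y": 0, "z": 0.018, "ax": 0, "ay": 0, "az": 0, "claw": 1}
    - {"x": 0, "y": 0, "z": 0.018, "ax": 0, "ay": 0, "az": 0, "claw": 1}

```text
clock: 12.85
eef_pos: [0.5757, -0.1982, 0.221]
tool_rot: [[-0.305, 0.952, -0.001], [0.952, 0.305, 0.001], [0.001, -0.001, -1.0]]
contact_force: [0.1, 0.1, -3.3]
gripper_width: 0.382
finger_force: 50.4
```

```bash
python3 - <<'E'
from h import *
s=env.observe();print(s["clock"],s["eef_pos"],s["contact_force"],s["gripper_width"])
w=snapshot("wrist")[:,:,::-1];sc=snapshot("scene")[:,:,::-1]
A=cv2.resize(sc[40:340,90:490],(400,300));B=cv2.resize(w,(400,300))
cv2.imwrite("pics/f.png",np.hstack([A,B]))
E
```

```text
12.85 [ 0.57567347 -0.19819693  0.22101598] [ 0.10108878  0.1046263  -3.2825764 ] 0.38216297271803096
```

View pics/f.png

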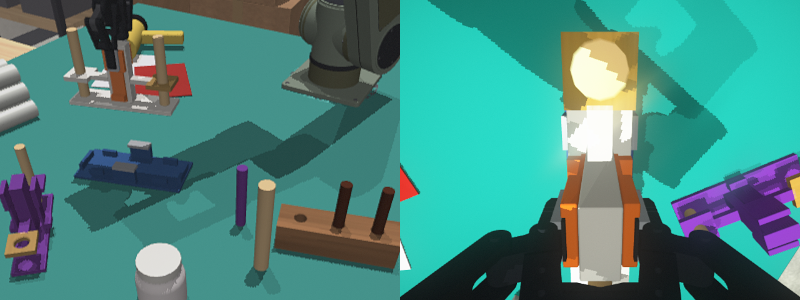

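The carrier is held level, high above the empty dock. Both dowels stand in it, and the dark dowels and jar are untouched.

```bash
python3 -c "
from cell import env
print(env.job_done())"
```

```text
the job is handed in; nothing more can be done
None
```

The pale dowel stands in the carrier's eyelet. The carrier is out of the dock and held still and upright by its pinched catches, about 15 cm above the bench. The job is handed in; no verdict came back.

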